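# Free the pawl and close the mould clamp press

## Robot

A 6-joint arm with a two-finger parallel gripper is mounted at the origin on the work surface. World frame = base frame: x ahead of the robot, y to its left, z up, the work surface at z = 0. Lengths are in m, angles in rad, forces in N, time in s.
With the tool pointing down it reaches from about 0.375 to 0.9 m from the base axis. Payload 3.1 kg.
Tool frame: the origin (TCP) lies where the fingers leave the gripper's body, on its centre line; the fingertips stand 73 mm ahead of it and the grasp point (between the pads) lies 54 mm ahead of it; z points along the fingers, y is the line along which they close (so a half turn about z gives the same grasp; the last joint's range is limited). The gripper opens to 85 mm and grips with 20 to 120 N. Pads are 22 mm wide; open, the fingers measure 114 mm over their backs; the gripper's body (76 mm by 85 mm) begins 54 mm behind the grasp point. The pads swing forward as they close: fully open they stand 13 mm farther back than shut.
Start: joints at [-1.417, 0.527, 1.433, -0, 1.181, -0.178], TCP at [0.204, -0.591, 0.304] pointing down, gripper open.
Joint ranges: [-3.08, 3.08], [-0.75, 2.2], [0.22, 2.44], [-1.43, 4.57], [0, 2.65], [-2.85, 2.85]. Speed limits (rad/s): [2.79, 2.79, 3.14, 3.14, 3.14, 3.14].

## Interface

Orientations are given as a unit quaternion [x, y, z, w].
In Python, from station import manip gives the robot as it stands.
- The arm moves only by the shell command python3 -m crank 'ROWS' [FORCE]. ROWS is JSON, a list of rows, each an object with "dp": the shift along the tool's x, y, z normalised to -1 to 1, where 1 is 50 cm, a list of three; "delta_rot": the turn, a rotation vector about the tool's x, y, z normalised to -1 to 1, where 1 is 2 pi rad, a list of three; "fingers": the opening, from -1 (shut) to 1 (fully open). A call has 1 to 12 rows; each row shifts and turns the commanded pose from where the row before left it, along the tool's axes as they then stand; what a row does not reach is not made up. A row lasts 1/12 s, in which the tool goes at most 41.7 mm and 7.16 degrees, less where a joint would pass 70% of its speed; a pose out of reach is approached as far as the arm can. A call with a number of a shift or a turn outside -1 to 1 is refused whole. A call with a gripper value outside its range is refused whole. The fingers move at their own pace and stop on an object; FORCE is the grip in N (left out, the last holds). Time passes only in rows, so rows that do not move let the fingers close. It gives the time, the measured TCP pose, the force, the opening and the grip force at its end, in the units of the state.
- manip.sense(): the state, without advancing time (a new reading comes with each control period).
- manip.snapshot(name): name is "scene" or "top" or "wrist"; returns (picture, depth): 400x640x3 uint8, red, green, blue; 400x640 float32, m along the optical axis (not along the pixel's ray), 0 where there is no reading.
- manip.camera_model(name): a dict with "fx", "fy", "cx", "cy" (pixels), "origin" and "attitude" of the camera in the world. Camera axes: x right, y up, looking along -z (the intrinsics and any distortion apply to the point x, -y, -z); pixel columns grow to the right and rows downward; lengths in m; the calibration is good to about 2 mm. A picture is of the moment at which its call begins: read the wrist's pose just before it. camera_model takes no time and is no camera call; for the wrist camera it gives the pose at the moment of the call.
- manip.sign_off(): hands the job in; it is judged then, once.
The state is a dict: "t": time; "q": joint angles; "qd": joint speeds; "tau": joint torques, N m; "tcp_pos": TCP position; "tool_rot": TCP orientation; "force": force on the tool from outside, world axes, zero at the start; "ft_torque": the same for the moment, N m; "finger_gap": opening from 0.0 (shut) to 1.0 (fully open); "gripper_force": force on a finger pad.
Only numpy, scipy, OpenCV 4.12 (cv2) and the standard library are available. Lean on these libraries where they do the work, as an engineer would, in place of code of your own. Each camera call takes 0.05 s, during which the arm holds its last target. There are 200 camera calls.

## Task

The arm of the mould clamp press is propped up on its ratchet. With the fingertips, press the pawl's thumb plate down until the pawl is well clear of the teeth and stays clear, then push the arm down by its hand plate, past the teeth, until its pad lies on the plaster mould, and leave it there. Only touch, press and push: lift nothing, and leave the mould and the pottery around the press where they stand.

Things in the scene. Friction and masses are not known exactly. Their poses are not given: they have to be found in the camera images.
- press: mould clamp press fixed to the table, in varying place and yaw: grey bed plate 330 (x) by 130 (y) by 12 thick; origin at the centre of its underside on the table, z up. Its arm runs from the hinge towards the press's own -x, over the bed. Upright grey cheeks carry the hinge (x +60, 124 high; cheeks 140 high) and the pawl's pivot (x +139, 209 high; cheeks 224 high).
- hinge (a point): centre of the arm's hinge pin on the press, axes as press; the arm turns about this point around the press's y axis
- pawl_pivot (a point): centre of the pawl's pivot pin on the press, axes as press; the pawl turns about this point around the press's y axis
- clamp_arm (a joint): arm angle, rad: 0 = raised 0.60 (34 degrees) above level, grows as it goes down, 0.60 = level, pad on the mould; starts at -0.02 to 0.07. Steel teeth on a quadrant round the hinge block it at about 0.10 while the pawl is engaged. The hinge is stiff: the arm stays where it is left; 4 to 7 N at the hand plate moves it down.
- push_plate (a point): centre of the top of the flat wooden hand plate at the arm's free end, the place to push: 65 along the arm by 52 across, 12 thick, 217.5 from the hinge pin along the arm, 14 above the arm's centre line. Moves with the arm; axes = the press's axes turned with the joint (equal at joint 0, when the plate's face is tilted 0.60 rad).
- pad (a point): centre of the underside of the round black rubber pad (60 across) under the arm, 115 from the hinge along the arm and 34 below its centre line; moves with the arm
- pawl (a joint): angle of the ratchet pawl, rad: 0 = engaged, its nose between the teeth; grows as its thumb plate is pressed down; clear of the teeth from about 0.15, end stop at 0.45. Starts between 0 and 0.03. It has no return spring: it is stiff and stays where it is left; about 4 to 6 N on the thumb plate turns it.
- thumb_plate (a point): centre of the top of the pawl's steel thumb plate, 36 (along press x) by 32, 6 thick, about 235 above the table at the start. At joint 0 it lies 53 from the pivot pin towards the press's -x and 26 above it, sloping 0.30 rad down towards the pivot; over the full travel it sinks about 25 to slope 0.15 rad down the other way. Moves with the pawl.
- mould: loose white plaster mould in two halves with a dark seam, a block 110 by 64 by 78 high, 0.7 kg, standing on the press bed under the pad; origin at the centre of its underside, z up, x along its length
- pinch_pot: white handmade cup, 68 across, 50 high, loose; origin at the middle of its underside; to be left alone
- dish: small terracotta bowl, 90 across, 45 high, loose; origin at the middle of its underside; to be left alone
- mug: blue mug, 76 across, 80 high, loose; origin at the middle of its underside; to be left alone
- rib_tool: wooden spatula-like modelling tool lying flat, 200 long, loose; origin at the middle of its length, underside; to be left alone
- brush: brush lying flat, 180 long, loose; origin at the middle of its length, underside; to be left alone
- glaze_jar: lidded jar, 72 across, 85 high, loose; origin at the middle of its underside; to be left alone
- water_bottle: clear bottle, 64 across, 190 high, loose; origin at the middle of its underside; to be left alone
Not all that is in view belongs to the job. What is shaped like the mould but turquoise or yellow is not meant.

How it is judged:
On the way, in this order (a step that is already met when the one before it is completed fails the run):
1. the pawl is pressed free (joint above 0.22) while the arm is still up (joint below 0.2) (value of joint pawl above 0.22 rad and value of joint clamp_arm below 0.2 rad), for 0.2 s.
2. the arm is pushed down past the teeth (joint above 0.45), the pawl still free (value of joint clamp_arm above 0.45 rad and value of joint pawl above 0.15 rad), for 0.1 s.
At the end, for the whole second after the job is handed in: the arm is down at rest (joint above 0.575 rad) with its pad within about 4 mm of the mould's top and within 30 mm of its middle, the pawl still free of the teeth (joint above 0.15 rad), the mould upright on the bed (value of joint clamp_arm above 0.575 rad and value of joint pawl above 0.15 rad and z of pad in the frame of mould below 0.082 m and horizontal distance between pad and mould below 0.03 m and angle between mould's own z axis and vertical below 0.05 rad and velocity of joint clamp_arm below 0.05 rad/s); the robot touches nothing.
It fails at once if the arm is lifted above where it was propped (value of joint clamp_arm below -0.1 rad).
It fails at once if the mould is shifted more than 20 mm, lifted or tipped (distance of mould from where it was at the start of the episode above 0.02 m or angle between mould's own z axis and vertical above 0.15 rad or height (world z) of mould above 0.024 m).
It fails at once if something standing around is moved more than 30 mm, lifted or tipped over (distance of any of pinch_pot, dish, mug, rib_tool, brush, glaze_jar, water_bottle from where it was at the start of the episode above 0.03 m or height (world z) of any of pinch_pot, dish, mug, rib_tool, brush, glaze_jar, water_bottle above 0.02 m or angle between any of pinch_pot, dish, mug, glaze_jar, water_bottle's own z axis and vertical above 0.4 rad).
It also fails if it takes over 48 s, if anything falls off the work surface, if the arm or the gripper's body presses on something with over 40 N, if the wrist force passes 120 N, or if a joint passes its speed limit or range.

## Working session

There is one attempt and no reset: what is moved stays moved. The work goes in short steps, Python scripts to look and compute and a shell command to move; the robot and the scene stay as the last step left them, time stands still between calls to the robot, and variables do not carry over. Pictures are saved under pics/ and viewed, at most 10 in all, crops included, and the job is handed in when it is done.

```bash
mkdir -p pics; python3 - <<'E'
from station import manip
import numpy as np,cv2
for n in("scene","top"):
    p,d=manip.snapshot(n); cv2.imwrite(f"pics/{n}0.png",p[:,:,::-1]); np.savez(f"{n}0.npz",p=p,d=d)
    print(n,manip.camera_model(n))
s=manip.sense();print(s)
E
```

```text
scene {'fx': 513.8418962589476, 'fy': 513.8418962589476, 'cx': 321.7428235988956, 'cy': 204.95376722375337, 'origin': array([ 1.65939599, -0.07501626,  0.89643949]), 'attitude': array([0.34652929, 0.32791618, 0.60332472, 0.63905219])}
top {'fx': 405.04113316952913, 'fy': 405.04113316952913, 'cx': 319.241438362914, 'cy': 197.9153287000641, 'origin': array([0.4371162 , 0.0100591 , 1.16940935]), 'attitude': array([-0.02980279,  0.028535  ,  0.71001222, -0.70297952])}
{'t': 0.1, 'q': array([-1.41648105e+00,  5.28347796e-01,  1.43376630e+00,  5.96133166e-06,
        1.18143658e+00, -1.78500608e-01]), 'qd': array([-7.48587954e-04, -3.16028558e-03, -2.89041708e-03, -5.69742730e-04,
        4.28917803e-04,  5.28977946e-05]), 'tau': array([ 1.69179493e-04, -4.43304133e+01, -1.78586286e+01, -3.19788378e-04,
        3.85724838e-03,  9.36288274e-06]), 'tcp_pos': array([ 0.20414041, -0.59018404,  0.30304947]), 'tool_rot': array([ 9.86185836e-01,  1.65639788e-01,  1.45948306e-05, -9.78906498e-04]), 'force': array([-0.53864082, -0.62739251, -0.07447905]), 'ft_torque': array([0.00477754, 0.00371599, 0.00348491]), 'gripper_force': 0.0, 'finger_gap': 0.9987713273211578}
```

View pics/scene0.png

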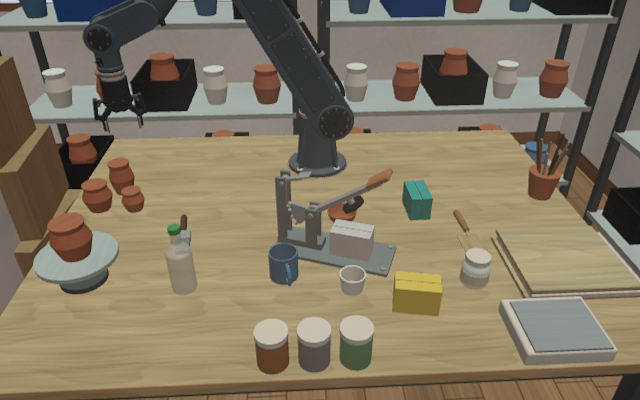

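View pics/top0.png

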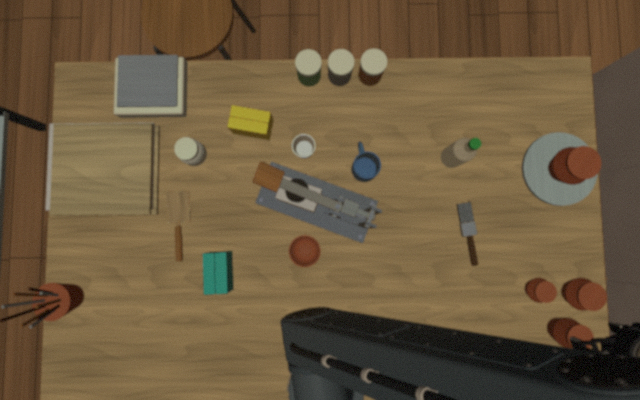

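The white mould (scene ≈ (352,240)) stands on the press bed under the arm. The turquoise block (417,200) and the yellow block (417,293) stand off the press, so they are decoys. In the top view the hand plate is at (267,176) and the pawl end at about (365,212). Next I fit the press pose.

```bash
cat >h.py <<'E'
import numpy as np,cv2
from scipy.spatial.transform import Rotation as R
from station import manip
def cloud(d,c):
    v,u=np.mgrid[:d.shape[0],:d.shape[1]]
    P=np.stack([(u-c["cx"])/c["fx"]*d,-(v-c["cy"])/c["fy"]*d,-d],-1)
    return P@R.from_quat(c["attitude"]).as_matrix().T+c["origin"]
E
python3 - <<'E'
from h import *
T=np.load("top0.npz");S=np.load("scene0.npz")
for n,f,box in(("top",T,(240,150,390,250)),("scene",S,(265,160,410,280))):
    P=cloud(f["d"],manip.camera_model(n)); p=f["p"].astype(int)
    x0,y0,x1,y1=box; m=np.zeros(P.shape[:2],bool); m[y0:y1,x0:x1]=1; m&=f["d"]>0
    sat=p.max(2)-p.min(2)
    tab=m&(sat>40)&(abs(P[...,2])<.03); print(n,"table z",np.median(P[tab][:,2]))
    b=m&(sat<28)&(P[...,2]>.005)&(P[...,2]<.022)
    k=cv2.morphologyEx(b.astype(np.uint8),cv2.MORPH_OPEN,np.ones((2,2)))
    q=P[k>0]; print(len(q),"bed z",np.median(q[:,2]), cv2.minAreaRect((q[:,:2]*1000).astype(np.float32)), cv2.boxPoints(cv2.minAreaRect((q[:,:2]*1000).astype(np.float32))).tolist())
    h=m&(P[...,2]>.215); q=P[h]; print("high",len(q), q.min(0),q.max(0))
    h=m&(sat>60)&(P[...,2]>.18)
    q=P[h]; print("wood high",len(q),q.mean(0))
    a=cv2.resize(f["p"][y0:y1,x0:x1],None,fx=5,fy=5,interpolation=cv2.INTER_CUBIC)[:600,:800]
    cv2.imwrite(f"pics/{n}_crop.png",a[:,:,::-1])
a=[cv2.imread(f"pics/{n}_crop.png") for n in("top","scene")]
a=[cv2.resize(i,(800,int(i.shape[0]*800/i.shape[1]))) for i in a]
cv2.imwrite("pics/c1.png",cv2.resize(a[1],(720,595)))
E
```

```text
top table z 0.0005915518874366477
2663 bed z 0.012436501810975331 ((561.724365234375, 4.786041259765625), (337.3685607910156, 242.48326110839844), 74.01408386230469) [[398.7153625488281, -123.98504638671875], [631.8217163085938, -190.76519775390625], [724.7333984375, 133.55712890625], [491.62701416015625, 200.3372802734375]]
high 1166 [ 0.44611781 -0.13268048  0.21503572] [0.59550324 0.16107521 0.28241545]
wood high 535 [0.56234125 0.12800996 0.26313088]
scene table z 0.002126283711791188
2315 bed z 0.01383779618887837 ((826.6852416992188, 31.889846801757812), (392.8570861816406, 1677.4049072265625), 85.25164794921875) [[-25.398998260498047, -94.43712615966797], [1646.2490234375, -233.29193115234375], [1678.76953125, 158.21682739257812], [7.1214599609375, 297.0716247558594]]
high 640 [ 0.44535704 -0.13169789  0.2150521 ] [0.60070666 0.16295795 0.28084802]
wood high 203 [0.56849752 0.12904101 0.26500064]
```

View pics/c1.png

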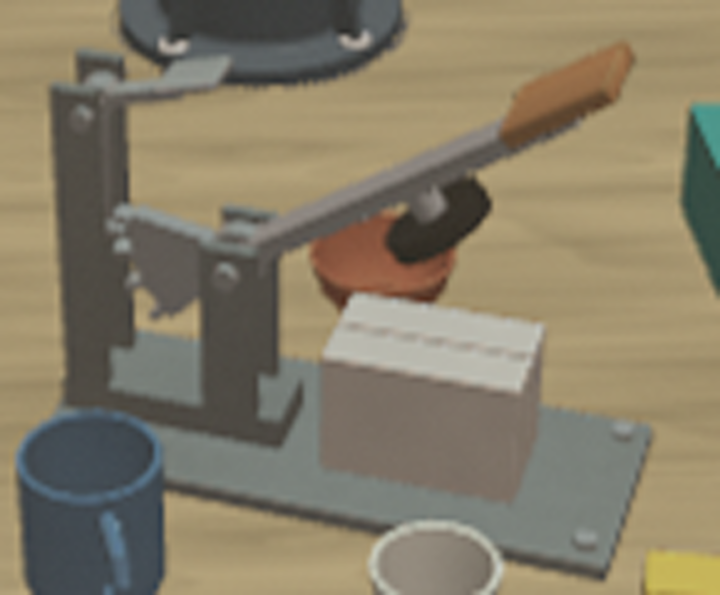

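The crop shows the press clearly. The white mould with a dark seam sits on the bed under the black pad, so it is the one meant. The thumb plate is at crop (200,70) and the wooden hand plate at (570,95). The bed fit included outliers, so I use the largest component and then measure the plates.

```bash
python3 - <<'E'
from h import *
T=np.load("top0.npz");P=cloud(T["d"],manip.camera_model("top"))
S=np.load("scene0.npz");Q=cloud(S["d"],manip.camera_model("scene"))
m=np.zeros(P.shape[:2],np.uint8);m[150:250,240:390]=1
z=P[...,2];b=((z>.008)&(z<.4)&(m>0)).astype(np.uint8)
n,l,st,_=cv2.connectedComponentsWithStats(b)
k=1+np.argmax(st[1:,4]);L=(l==k)
low=L&(z<.017); k=cv2.morphologyEx(low.astype(np.uint8),cv2.MORPH_OPEN,np.ones((3,3)))
n,l,st,_=cv2.connectedComponentsWithStats(k); print([s.tolist() for s in st[1:] if s[4]>30])
q=P[k>0][:,:2]*1000; r=cv2.minAreaRect(q.astype(np.float32)); print(r)
c=np.array(r[0])/1000; w,h=r[1]; a=np.radians(r[2]); a=a if w>h else a+np.pi/2
u=np.array([np.cos(a),np.sin(a)])
if u[1]>0:u=-u   # press +x: from hand plate (y+) to pawl (y-)
v=np.array([-u[1],u[0]]); print("origin",c,"yaw",np.arctan2(u[1],u[0]))
def loc(X): d=X[...,:2]-c; return np.stack([d@u,d@v,X[...,2]],-1)
for nm,X,f in(("top",P,T),("scene",Q,S)):
    p=f["p"].astype(int); W=loc(X); sat=p.max(2)-p.min(2); x,y,zz=W[...,0],W[...,1],W[...,2]
    on=(abs(x)<.25)&(abs(y)<.06)
    tp=on&(abs(x-.086)<.014)&(zz>.2); hp=on&(sat>50)&(zz>.15)&(x<-.05)
    mo=on&(abs(zz-.09)<.012)&(x<.02)&(x>-.16)&(sat<40)&(p.min(2)>110)
    for t,g in(("thumb",tp),("hand",hp),("mould",mo)):
        A=W[g]; 
        if len(A)<5: print(nm,t,len(A));continue
        print(nm,t,len(A),"min",A.min(0).round(4),"max",A.max(0).round(4),"med",np.median(A,0).round(4),"slope",np.polyfit(A[:,0],A[:,2],1).round(3))
E
```

```text
[[280, 165, 96, 45, 837], [256, 187, 111, 55, 1471]]
((523.7020263671875, 19.848220825195312), (329.0273742675781, 130.7259979248047), 68.77360534667969)
origin [0.52370203 0.01984822] yaw -1.9412668018230566
top thumb 165 min [ 0.0722 -0.0162  0.2271] max [0.0999 0.0157 0.2419] med [ 0.0857 -0.0005  0.2338] slope [-0.286  0.258]
top hand 575 min [-0.1424 -0.0273  0.2392] max [-0.086   0.0249  0.2824] med [-0.1149 -0.0026  0.2639] slope [-0.649  0.188]
top mould 292 min [-0.1049 -0.0336  0.0819] max [0.0031 0.0302 0.0964] med [-0.0292 -0.0203  0.0905] slope [0.001 0.091]
scene thumb 70 min [ 0.0721 -0.0165  0.2191] max [0.0992 0.0161 0.2403] med [0.0867 0.0041 0.234 ] slope [-0.382  0.267]
scene hand 232 min [-0.144  -0.0262  0.2406] max [-0.0853  0.0274  0.2808] med [-0.1181  0.0035  0.2656] slope [-0.603  0.193]
scene mould 610 min [-0.107  -0.0365  0.0804] max [0.0026 0.0341 0.0962] med [-0.0546  0.0015  0.0914] slope [0.005 0.092]
```

```bash
python3 -m crank '[{"dp":[0,0,-0.07],"delta_rot":[0,0,0],"fingers":-1},{"dp":[0,0,-0.07],"delta_rot":[0,0,0],"fingers":-1},{"dp":[0.05,-0.045,0],"delta_rot":[0,0,0],"fingers":-1},{"dp":[0.05,-0.045,0],"delta_rot":[0,0,0],"fingers":-1},{"dp":[0.05,-0.045,0],"delta_rot":[0,0,0],"fingers":-1},{"dp":[0.05,-0.045,0],"delta_rot":[0,0,0],"fingers":-1},{"dp":[0.05,-0.045,0],"delta_rot":[0,0,0],"fingers":-1},{"dp":[0.05,-0.045,0],"delta_rot":[0,0,0],"fingers":-1},{"dp":[0.05,-0.045,0],"delta_rot":[0,0,0],"fingers":-1},{"dp":[0.05,-0.045,0],"delta_rot":[0,0,0],"fingers":-1},{"dp":[0.05,-0.045,0],"delta_rot":[0,0,0],"fingers":-1},{"dp":[0.05,-0.045,0],"delta_rot":[0,0,0],"fingers":-1}]' 30
python3 -m crank '[{"dp":[0.05,-0.045,0],"delta_rot":[0,0,0],"fingers":-1},{"dp":[0.05,-0.045,0],"delta_rot":[0,0,0],"fingers":-1},{"dp":[0.05,-0.045,0],"delta_rot":[0,0,0],"fingers":-1},{"dp":[0,0,0],"delta_rot":[0,0,-0.0195],"fingers":-1},{"dp":[0,0,0],"delta_rot":[0,0,-0.0195],"fingers":-1},{"dp":[0,0,0],"delta_rot":[0,0,-0.0195],"fingers":-1},{"dp":[0,0,0],"delta_rot":[0,0,-0.0195],"fingers":-1},{"dp":[0,0,0],"delta_rot":[0,0,-0.0195],"fingers":-1},{"dp":[0,0,0],"delta_rot":[0,0,-0.0195],"fingers":-1},{"dp":[0,0,0],"delta_rot":[0,0,-0.0195],"fingers":-1},{"dp":[0,0,0],"delta_rot":[0,0,0],"fingers":-1},{"dp":[0,0,0],"delta_rot":[0,0,0],"fingers":-1}]'
cat >>h.py <<'E'
c0=np.array([.5237,.0198,0]);Rp=R.from_euler("z",-1.9413).as_matrix()
def rep():
    s=manip.sense();M=R.from_quat(s["tool_rot"]).as_matrix();p=s["tcp_pos"];tip=p+.073*M[:,2]
    print("t",s["t"],"tip in press mm",((tip-c0)@Rp*1000).round(1),"F press",(s["force"]@Rp).round(1))
    print("tool axes in press\n",(Rp.T@M).round(3),"gap",round(s["finger_gap"],2),"q",s["q"].round(2))
    return s,M,tip
def to(g,M,tip): print("dp to",g,":",(M.T@(c0+Rp@np.array(g)-tip)/.5).round(4))
E
python3 -c "
from h import *
s,M,t=rep();to([.084,0,.245],M,t)"
```

```text
t: 1.1
tcp_pos: [0.3673, -0.2946, 0.3736]
tool_rot: [0.986, 0.165, -0.0, -0.0]
force: [0.9, -0.5, -0.6]
finger_gap: 0.002
gripper_force: 0.0
t: 2.1
tcp_pos: [0.4156, -0.2079, 0.3736]
tool_rot: [0.829, 0.559, -0.0, -0.0]
force: [0.7, 0.1, -0.5]
finger_gap: -0.003
gripper_force: 0.0
t 2.1 tip in press mm [251.4 -18.3 300.6] F press [-0.3  0.6 -0.5]
tool axes in press
 [[-1.     0.013 -0.   ]
 [ 0.013  1.    -0.001]
 [ 0.    -0.001 -1.   ]] gap -0.0 q [-0.7   0.22  1.73  0.    1.2  -0.32]
dp to [0.084, 0, 0.245] : [0.3351 0.0324 0.1114]
```

```bash
python3 -m crank '[{"dp":[0.056,0.0054,0],"delta_rot":[0,0,0],"fingers":-1},{"dp":[0.056,0.0054,0],"delta_rot":[0,0,0],"fingers":-1},{"dp":[0.056,0.0054,0],"delta_rot":[0,0,0],"fingers":-1},{"dp":[0.056,0.0054,0],"delta_rot":[0,0,0],"fingers":-1},{"dp":[0.056,0.0054,0],"delta_rot":[0,0,0],"fingers":-1},{"dp":[0.056,0.0054,0],"delta_rot":[0,0,0],"fingers":-1},{"dp":[0,0,0.037],"delta_rot":[0,0,0],"fingers":-1},{"dp":[0,0,0.037],"delta_rot":[0,0,0],"fingers":-1},{"dp":[0,0,0.037],"delta_rot":[0,0,0],"fingers":-1},{"dp":[0,0,0],"delta_rot":[0,0,0],"fingers":-1},{"dp":[0,0,0],"delta_rot":[0,0,0],"fingers":-1}]'
python3 -c "
from h import *
s,M,t=rep();to([.084,0,.214],M,t)
p,d=manip.snapshot('scene');cv2.imwrite('pics/s2.png',cv2.resize(p[130:280,265:425],None,fx=4,fy=4)[:,:,::-1])"
```

```text
t: 3.02
tcp_pos: [0.4928, -0.0579, 0.3178]
tool_rot: [0.828, 0.56, -0.001, -0.001]
force: [0.3, -0.3, 1.0]
finger_gap: 0.002
gripper_force: 0.0
t 3.0167 tip in press mm [ 83.6  -0.9 244.8] F press [0.2 0.3 1. ]
tool axes in press
 [[-1.     0.012  0.   ]
 [ 0.012  1.    -0.003]
 [-0.    -0.003 -1.   ]] gap 0.0 q [-0.34  0.34  1.73  0.    1.08  0.04]
dp to [0.084, 0, 0.214] : [-0.0008  0.0019  0.0615]
```

View pics/s2.png

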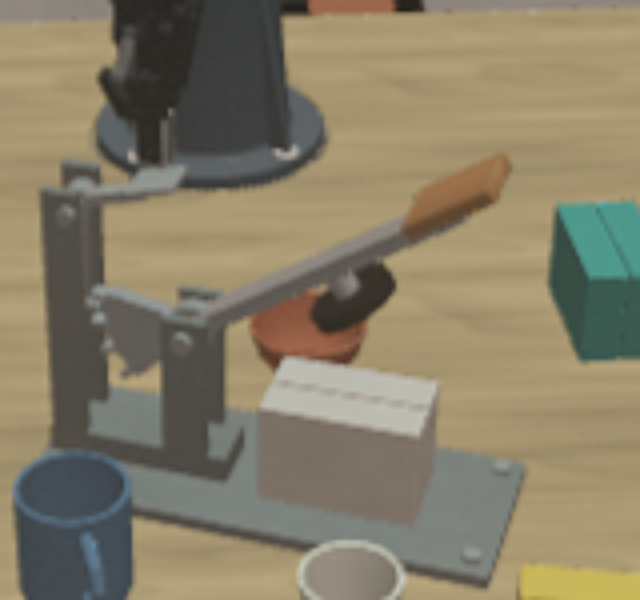

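The fingertips (150,155) stand over the thumb plate (155,180). Now I press.

```bash
python3 -m crank '[{"dp":[0,0,0.008],"delta_rot":[0,0,0],"fingers":-1},{"dp":[0,0,0.008],"delta_rot":[0,0,0],"fingers":-1},{"dp":[0,0,0.008],"delta_rot":[0,0,0],"fingers":-1},{"dp":[0,0,0.008],"delta_rot":[0,0,0],"fingers":-1},{"dp":[0,0,0.008],"delta_rot":[0,0,0],"fingers":-1},{"dp":[0,0,0],"delta_rot":[0,0,0],"fingers":-1}]'
python3 -m crank '[{"dp":[0,0,0.007],"delta_rot":[0,0,0],"fingers":-1},{"dp":[0,0,0.007],"delta_rot":[0,0,0],"fingers":-1},{"dp":[0,0,0.007],"delta_rot":[0,0,0],"fingers":-1},{"dp":[0,0,0],"delta_rot":[0,0,0],"fingers":-1},{"dp":[0,0,0],"delta_rot":[0,0,0],"fingers":-1}]'
python3 -c "
from h import *
s,M,t=rep()"
```

```text
t: 3.57
tcp_pos: [0.4937, -0.058, 0.2983]
tool_rot: [0.828, 0.561, 0.001, 0.0]
force: [1.0, 1.1, 2.7]
finger_gap: -0.0
gripper_force: 0.7
t: 3.98
tcp_pos: [0.4932, -0.0582, 0.2875]
tool_rot: [0.828, 0.561, -0.0, 0.0]
force: [1.0, 1.8, 1.9]
finger_gap: 0.0
gripper_force: 1.2
t 3.9833 tip in press mm [ 8.370e+01 -2.000e-01  2.145e+02] F press [-2.1  0.2  1.9]
tool axes in press
 [[-1.     0.009  0.001]
 [ 0.009  1.    -0.   ]
 [-0.001 -0.    -1.   ]] gap 0.0 q [-0.34  0.38  1.77 -0.    1.    0.04]
```

```bash
python3 -m crank '[{"dp":[0,0,-0.04],"delta_rot":[0,0,0],"fingers":-1},{"dp":[0,0,-0.07],"delta_rot":[0,0,0],"fingers":-1},{"dp":[0,0,-0.07],"delta_rot":[0,0,0],"fingers":-1},{"dp":[0,0,-0.06],"delta_rot":[0,0,0],"fingers":-1},{"dp":[0.05,0,0],"delta_rot":[0,0,0],"fingers":-1},{"dp":[0.05,0,0],"delta_rot":[0,0,0],"fingers":-1},{"dp":[0.05,0,0],"delta_rot":[0,0,0],"fingers":-1},{"dp":[0.05,0,0],"delta_rot":[0,0,0],"fingers":-1},{"dp":[0.05,0,0],"delta_rot":[0,0,0],"fingers":-1},{"dp":[0.05,0,0],"delta_rot":[0,0,0],"fingers":-1}]'
python3 -m crank '[{"dp":[0,0,0],"delta_rot":[0,0.0175,0],"fingers":-1},{"dp":[0,0,0],"delta_rot":[0,0.0175,0],"fingers":-1},{"dp":[0,0,0],"delta_rot":[0,0.0175,0],"fingers":-1},{"dp":[0,0,0],"delta_rot":[0,0.0175,0],"fingers":-1},{"dp":[0,0,0],"delta_rot":[0,0.0175,0],"fingers":-1},{"dp":[0,0,0],"delta_rot":[0,0,0],"fingers":-1}]'
python3 - <<'E'
from h import *
s,M,t=rep()
for n in("scene","top"):
    c=manip.camera_model(n);p,d=manip.snapshot(n)
    W=(cloud(d,c)-c0)@Rp; x,y,z=np.moveaxis(W,-1,0)
    sat=p.max(2).astype(int)-p.min(2)
    for k,g in(("thumb",(abs(x-.083)<.014)&(abs(y)<.02)&(z>.19)&(z<.25)),("hand",(abs(y)<.03)&(sat>50)&(z>.2)&(z<.29)&(x<-.05)&(x>-.2))):
        A=W[g]
        if len(A)>5: print(n,k,len(A),np.median(A,0).round(4),A.min(0).round(3),A.max(0).round(3),np.polyfit(A[:,0],A[:,2],1).round(3))
    if n=="scene":cv2.imwrite('pics/s3.png',cv2.resize(p[130:280,265:425],None,fx=4,fy=4)[:,:,::-1])
to([-.108,0,.268],M,t)
E
```

```text
t: 4.82
tcp_pos: [0.5483, 0.0815, 0.4067]
tool_rot: [0.828, 0.561, -0.002, -0.0]
force: [0.6, -1.5, -0.5]
finger_gap: 0.0
gripper_force: 0.0
t: 5.32
tcp_pos: [0.5471, 0.0792, 0.4052]
tool_rot: [0.798, 0.538, 0.223, -0.154]
force: [-1.1, -0.5, 0.3]
finger_gap: 0.001
gripper_force: 0.0
t 5.3167 tip in press mm [-101.9    0.4  342.9] F press [ 0.9 -0.9  0.3]
tool axes in press
 [[-0.853  0.013 -0.522]
 [ 0.014  1.     0.001]
 [ 0.522 -0.006 -0.853]] gap 0.0 q [-0.28  0.28  1.64  0.59  1.22 -0.1 ]
scene thumb 82 [0.0828 0.0039 0.216 ] [ 0.069 -0.019  0.206] [0.097 0.017 0.22 ] [0.03  0.213]
scene hand 233 [-0.1183  0.0033  0.2666] [-0.144 -0.028  0.239] [-0.086  0.027  0.281] [-0.614  0.192]
top thumb 9 [ 0.0748 -0.0147  0.2137] [ 0.07  -0.016  0.21 ] [ 0.082 -0.013  0.215] [0.064 0.208]
top hand 280 [-0.1284 -0.0073  0.2727] [-0.142 -0.027  0.258] [-0.108  0.025  0.28 ] [-0.556  0.2  ]
dp to [-0.108, 0, 0.268] : [-0.0678 -0.      0.1341]
```

View pics/s3.png

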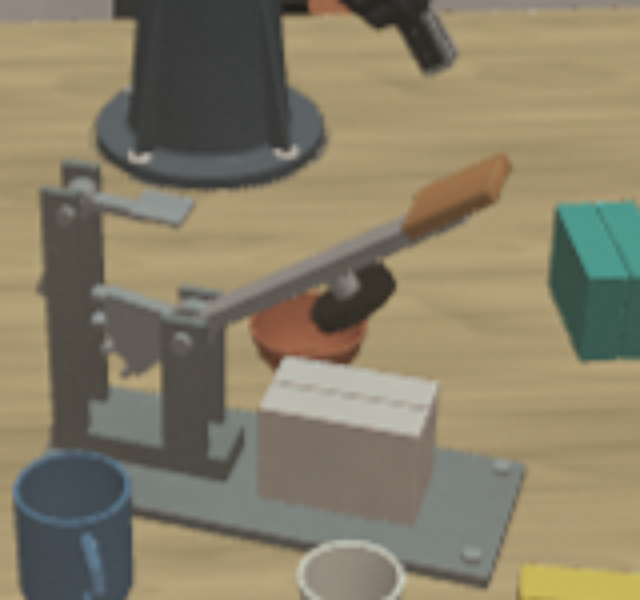

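The pawl has turned to about 0.34 rad (plate slope +0.03 to +0.06) and stayed there. The arm has not moved, so I go to the hand plate now.

```bash
python3 -m crank '[{"dp":[-0.0285,0,0],"delta_rot":[0,0,0],"fingers":-1},{"dp":[-0.0285,0,0],"delta_rot":[0,0,0],"fingers":-1},{"dp":[0,0,0.045],"delta_rot":[0,0,0],"fingers":-1},{"dp":[0,0,0.045],"delta_rot":[0,0,0],"fingers":-1},{"dp":[0,0,0.04],"delta_rot":[0,0,0],"fingers":-1},{"dp":[0,0,0.01],"delta_rot":[0,0,0],"fingers":-1},{"dp":[0,0,0],"delta_rot":[0,0,0],"fingers":-1}]'
python3 -c "
from h import *
s,M,t=rep();to([-.112,0,.262],M,t)"
```

```text
t: 6.0
tcp_pos: [0.5529, 0.0938, 0.3321]
tool_rot: [0.797, 0.541, 0.223, -0.153]
force: [-0.1, 0.2, -0.2]
finger_gap: 0.002
gripper_force: 0.0
t 6.0 tip in press mm [-117.6    0.5  269.8] F press [-0.1 -0.2 -0.2]
tool axes in press
 [[-0.854  0.007 -0.521]
 [ 0.007  1.     0.001]
 [ 0.521 -0.003 -0.854]] gap 0.0 q [-0.25  0.38  1.72  0.63  1.06 -0.19]
dp to [-0.112, 0, 0.262] : [-0.0177 -0.001   0.0075]
```

```bash
python3 -m crank '[{"dp":[-0.01,0,0.006],"delta_rot":[0,0,0],"fingers":-1},{"dp":[0.0042,0,0.0113],"delta_rot":[0,-0.0041,0],"fingers":-1},{"dp":[0.0042,0,0.0113],"delta_rot":[0,-0.0041,0],"fingers":-1},{"dp":[0.0042,0,0.0113],"delta_rot":[0,-0.0041,0],"fingers":-1},{"dp":[0.0042,0,0.0113],"delta_rot":[0,-0.0041,0],"fingers":-1},{"dp":[0.0042,0,0.0113],"delta_rot":[0,-0.0041,0],"fingers":-1},{"dp":[0.0042,0,0.0113],"delta_rot":[0,-0.0041,0],"fingers":-1},{"dp":[0.0042,0,0.0113],"delta_rot":[0,-0.0041,0],"fingers":-1},{"dp":[0.0042,0,0.0113],"delta_rot":[0,-0.0041,0],"fingers":-1},{"dp":[0,0,0],"delta_rot":[0,0,0],"fingers":-1}]'
python3 -c "
from h import *
s,M,t=rep()
x,y,z=(t-c0)@Rp
from scipy.optimize import brentq
f=lambda e:(x-.06)*np.sin(e)+(z-.124)*np.cos(e)-.014
e=brentq(f,-.3,1);print('theta if in contact',.6-e,'along',-(x-.06)*np.cos(e)+(z-.124)*np.sin(e))"
```

```text
t: 6.83
tcp_pos: [0.5664, 0.1233, 0.297]
tool_rot: [0.815, 0.553, 0.143, -0.095]
force: [-0.5, 0.7, 2.0]
finger_gap: 0.001
gripper_force: 0.7
t 6.8333 tip in press mm [-136.6    2.8  228.3] F press [-0.5 -0.7  2. ]
tool axes in press
 [[-0.941  0.009 -0.338]
 [ 0.007  1.     0.006]
 [ 0.338  0.003 -0.941]] gap 0.0 q [-0.11  0.44  1.67  0.4   0.97  0.05]
theta if in contact 0.17512501616282877 along 0.22209964232773818
```

```bash
cat >>h.py <<'E'
def th():
    from scipy.optimize import brentq
    s,M,t=rep();x,y,z=(t-c0)@Rp
    e=brentq(lambda e:(x-.06)*np.sin(e)+(z-.124)*np.cos(e)-.014,-.3,1)
    print('theta if in contact',.6-e,'along',-(x-.06)*np.cos(e)+(z-.124)*np.sin(e))
E
python3 -m crank '[{"dp":[0.004,-0.0005,0.0113],"delta_rot":[0,-0.0041,0],"fingers":-1},{"dp":[0.004,-0.0005,0.0113],"delta_rot":[0,-0.0041,0],"fingers":-1},{"dp":[0.004,-0.0005,0.0113],"delta_rot":[0,-0.0041,0],"fingers":-1},{"dp":[0.004,-0.0005,0.0113],"delta_rot":[0,-0.0041,0],"fingers":-1},{"dp":[0.004,-0.0005,0.0113],"delta_rot":[0,-0.0041,0],"fingers":-1},{"dp":[0.004,-0.0005,0.0113],"delta_rot":[0,-0.0041,0],"fingers":-1},{"dp":[0.004,-0.0005,0.0113],"delta_rot":[0,-0.0041,0],"fingers":-1},{"dp":[0.004,-0.0005,0.0113],"delta_rot":[0,-0.0041,0],"fingers":-1},{"dp":[0.004,-0.0005,0.0113],"delta_rot":[0,-0.0041,0],"fingers":-1},{"dp":[0.004,0,0.0113],"delta_rot":[0,-0.0041,0],"fingers":-1},{"dp":[0.004,0,0.0113],"delta_rot":[0,-0.0041,0],"fingers":-1},{"dp":[0,0,0],"delta_rot":[0,0,0],"fingers":-1}]'
python3 -c "
from h import *
th()"
```

```text
t: 7.83
tcp_pos: [0.5788, 0.1561, 0.241]
tool_rot: [0.827, 0.561, 0.028, -0.015]
force: [1.6, 1.1, 3.4]
finger_gap: -0.001
gripper_force: 1.0
t 7.8333 tip in press mm [-151.6    2.5  168.2] F press [-1.6  1.1  3.4]
tool axes in press
 [[-0.998  0.009 -0.063]
 [ 0.009  1.     0.007]
 [ 0.063  0.006 -0.998]] gap -0.0 q [0.06 0.56 1.58 0.07 0.97 0.4 ]
theta if in contact 0.4590743229596368 along 0.21567138586017492
```

```bash
python3 -m crank '[{"dp":[0.002,0,0.008],"delta_rot":[0,-0.0025,0],"fingers":-1},{"dp":[0.002,0,0.008],"delta_rot":[0,-0.0025,0],"fingers":-1},{"dp":[0.002,0,0.008],"delta_rot":[0,-0.0025,0],"fingers":-1},{"dp":[0.002,0,0.008],"delta_rot":[0,-0.0025,0],"fingers":-1},{"dp":[0.001,0,0.006],"delta_rot":[0,0,0],"fingers":-1},{"dp":[0.001,0,0.006],"delta_rot":[0,0,0],"fingers":-1},{"dp":[0,0,0.005],"delta_rot":[0,0,0],"fingers":-1},{"dp":[0,0,0],"delta_rot":[0,0,0],"fingers":-1}]'
python3 -c "
from h import *
th()"
```

```text
t: 8.5
tcp_pos: [0.58, 0.1606, 0.2164]
tool_rot: [0.828, 0.56, 0.001, 0.002]
force: [2.6, 1.4, 4.4]
finger_gap: -0.004
gripper_force: 1.8
t 8.5 tip in press mm [-151.6    1.8  143.4] F press [-2.3  1.9  4.4]
tool axes in press
 [[-1.     0.011 -0.001]
 [ 0.011  1.     0.004]
 [ 0.001  0.004 -1.   ]] gap -0.0 q [ 0.09  0.6   1.57 -0.    0.96  0.47]
theta if in contact 0.5746252001426404 along 0.2120722986844913
```

```bash
for i in 1 2; do :; done; python3 -m crank '[{"dp":[0,0,0.003],"delta_rot":[0,0,0],"fingers":-1},{"dp":[0,0,0.003],"delta_rot":[0,0,0],"fingers":-1},{"dp":[0,0,0.003],"delta_rot":[0,0,0],"fingers":-1},{"dp":[0,0,0],"delta_rot":[0,0,0],"fingers":-1}]'
python3 -c "
from h import *
th()"
python3 -m crank '[{"dp":[0,0,0.002],"delta_rot":[0,0,0],"fingers":-1},{"dp":[0,0,0],"delta_rot":[0,0,0],"fingers":-1},{"dp":[0,0,0],"delta_rot":[0,0,0],"fingers":-1}]'
```

```text
t: 8.83
tcp_pos: [0.5798, 0.1607, 0.2118]
tool_rot: [0.828, 0.56, 0.001, 0.002]
force: [2.0, 2.4, 5.2]
finger_gap: 0.001
gripper_force: 2.5
t 8.8333 tip in press mm [-151.6    1.6  138.8] F press [-2.9  1.   5.2]
tool axes in press
 [[-1.     0.01  -0.   ]
 [ 0.01   1.     0.004]
 [ 0.     0.004 -1.   ]] gap 0.0 q [ 0.09  0.61  1.58 -0.    0.95  0.47]
theta if in contact 0.5960193944637987 along 0.21169817408350167
t: 9.08
tcp_pos: [0.5798, 0.1606, 0.2107]
tool_rot: [0.828, 0.56, 0.001, 0.002]
force: [3.0, 2.8, 5.6]
finger_gap: -0.001
gripper_force: 2.6
```

```bash
python3 -m crank '[{"dp":[0,0,0.002],"delta_rot":[0,0,0],"fingers":-1},{"dp":[0,0,0],"delta_rot":[0,0,0],"fingers":-1}]'; python3 -m crank '[{"dp":[0,0,0.002],"delta_rot":[0,0,0],"fingers":-1},{"dp":[0,0,0],"delta_rot":[0,0,0],"fingers":-1}]'; python3 -c "
from h import *
th()"
```

```text
t: 9.25
tcp_pos: [0.5798, 0.1606, 0.2107]
tool_rot: [0.828, 0.561, 0.001, 0.002]
force: [1.3, 1.5, 9.9]
finger_gap: -0.005
gripper_force: 5.1
t: 9.42
tcp_pos: [0.5798, 0.1607, 0.2106]
tool_rot: [0.828, 0.561, 0.001, 0.002]
force: [0.6, 1.4, 15.8]
finger_gap: -0.003
gripper_force: 7.6
t 9.4167 tip in press mm [-151.6    1.6  137.6] F press [-1.5  0.1 15.8]
tool axes in press
 [[-1.     0.01   0.   ]
 [ 0.01   1.     0.004]
 [-0.     0.004 -1.   ]] gap -0.0 q [ 0.09  0.61  1.58 -0.    0.95  0.47]
theta if in contact 0.6017263651552931 along 0.21157938141486385
```

The arm has stopped on the mould: the force rises and z no longer changes. I retract straight up and check.

```bash
python3 -m crank '[{"dp":[0,0,-0.006],"delta_rot":[0,0,0],"fingers":-1},{"dp":[0,0,-0.03],"delta_rot":[0,0,0],"fingers":-1},{"dp":[0,0,-0.07],"delta_rot":[0,0,0],"fingers":-1},{"dp":[0,0,-0.07],"delta_rot":[0,0,0],"fingers":-1},{"dp":[0,0,-0.07],"delta_rot":[0,0,0],"fingers":-1},{"dp":[0,0,0],"delta_rot":[0,0,0],"fingers":-1},{"dp":[0,0,0],"delta_rot":[0,0,0],"fingers":-1}]'
python3 - <<'E'
from h import *
rep()
c=manip.camera_model("scene");p,d=manip.snapshot("scene")
W=(cloud(d,c)-c0)@Rp; x,y,z=np.moveaxis(W,-1,0); sat=p.max(2).astype(int)-p.min(2)
for k,g in(("thumb",(abs(x-.083)<.014)&(abs(y)<.02)&(z>.19)&(z<.25)),("hand",(abs(y)<.022)&(sat>50)&(z>.12)&(z<.2)&(x<-.13)&(x>-.185))):
    A=W[g]; print(k,len(A),np.median(A,0).round(4),np.polyfit(A[:,0],A[:,2],1).round(3))
cv2.imwrite('pics/s4.png',cv2.resize(p[130:280,265:425],None,fx=4,fy=4)[:,:,::-1])
E
```

```text
t: 10.0
tcp_pos: [0.5783, 0.1603, 0.3322]
tool_rot: [0.828, 0.561, -0.001, 0.002]
force: [-0.1, -0.0, -0.1]
finger_gap: 0.003
gripper_force: 0.0
t 10.0 tip in press mm [-1.506e+02  1.000e-01  2.592e+02] F press [ 0.1 -0.1 -0.1]
tool axes in press
 [[-1.     0.01   0.003]
 [ 0.01   1.     0.002]
 [-0.003  0.002 -1.   ]] gap 0.0 q [ 0.09  0.46  1.47 -0.    1.21  0.47]
thumb 79 [0.0822 0.003  0.2159] [0.064 0.21 ]
hand 218 [-0.158   0.0019  0.1394] [-0.007  0.138]
```

View pics/s4.png

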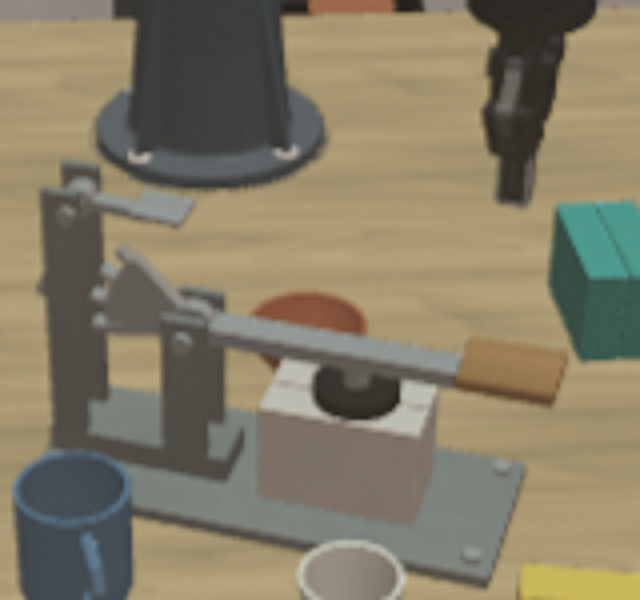

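The arm is level with its pad (355,390) on the mould top. The pawl plate (165,207) is still down and the gripper is clear of everything.

```bash
python3 -c "
from station import manip
print(manip.sign_off())"
```

```text
the job is handed in; nothing more can be done
None
```

The pawl is pressed free and has stayed clear of the teeth (about 0.35 rad), the arm is down level with its pad on the white mould, and the job was handed in at about 10 s; the judge's verdict was not shown.

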